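# Tug-test the gas traps and stand the worn ones aside

### The job

Check that every gas trap in the manifold is held: take it by its grip and pull straight up with about 15 N, so that its steel collar rises about 5 mm and stays there (never to its stop), then let the trap back down fully home. Any trap that simply lifts out is worn: stand it upright, foot flat, on the sloped deck of the reject stand and leave its pocket empty. Leave the other things on the bench alone.

Things in the scene. Friction and masses are not known exactly. Their poses are not given: they have to be found in the camera images.
- manifold: grey metal manifold block fixed on the bench, 96 mm (its x) by 494 mm (its y); origin under its centre, on the bench; z up. Six pockets in a row along its y at -200, -120, -40, 40, 120, 200 mm (1 to 6); pocket floors 10 mm above the bench, pocket walls up to 24 mm. Some pockets may be empty.
- collar1 (a joint): rise (m) of the steel proof collar over pocket 1: a rectangular frame 92 x 76 mm, 10 mm thick, round the trap, underside 24 mm above the bench at 0. A held trap catches it after 2 mm of play; it starts at about 9 N, then takes 0.8 N per mm, and stays at the highest point reached. About 5 mm is the wanted pull (13 N on the collar, 15 N at the hand with the trap's weight). Stop at 14 mm.
- collar2 (a joint): rise (m) of the steel proof collar over pocket 2: a rectangular frame 92 x 76 mm, 10 mm thick, round the trap, underside 24 mm above the bench at 0. A held trap catches it after 2 mm of play; it starts at about 9 N, then takes 0.8 N per mm, and stays at the highest point reached. About 5 mm is the wanted pull (13 N on the collar, 15 N at the hand with the trap's weight). Stop at 14 mm.
- collar3 (a joint): rise (m) of the steel proof collar over pocket 3: a rectangular frame 92 x 76 mm, 10 mm thick, round the trap, underside 24 mm above the bench at 0. A held trap catches it after 2 mm of play; it starts at about 9 N, then takes 0.8 N per mm, and stays at the highest point reached. About 5 mm is the wanted pull (13 N on the collar, 15 N at the hand with the trap's weight). Stop at 14 mm.
- collar4 (a joint): rise (m) of the steel proof collar over pocket 4: a rectangular frame 92 x 76 mm, 10 mm thick, round the trap, underside 24 mm above the bench at 0. A held trap catches it after 2 mm of play; it starts at about 9 N, then takes 0.8 N per mm, and stays at the highest point reached. About 5 mm is the wanted pull (13 N on the collar, 15 N at the hand with the trap's weight). Stop at 14 mm.
- collar5 (a joint): rise (m) of the steel proof collar over pocket 5: a rectangular frame 92 x 76 mm, 10 mm thick, round the trap, underside 24 mm above the bench at 0. A held trap catches it after 2 mm of play; it starts at about 9 N, then takes 0.8 N per mm, and stays at the highest point reached. About 5 mm is the wanted pull (13 N on the collar, 15 N at the hand with the trap's weight). Stop at 14 mm.
- collar6 (a joint): rise (m) of the steel proof collar over pocket 6: a rectangular frame 92 x 76 mm, 10 mm thick, round the trap, underside 24 mm above the bench at 0. A held trap catches it after 2 mm of play; it starts at about 9 N, then takes 0.8 N per mm, and stays at the highest point reached. About 5 mm is the wanted pull (13 N on the collar, 15 N at the hand with the trap's weight). Stop at 14 mm.
- trap_a: gas trap, about 0.22 kg, 105 mm tall, upright; all alike when seated. Origin under its foot's centre, z up. Foot 48 (x) by 58 (y) by 12 mm; white body 48 mm diameter up to 60 mm; grey square grip 28 x 28 mm from 60 to 105 mm. A sound trap has a hidden lug on each x side of the foot (64 mm over both) that holds it under its collar; a worn one has none and lifts out freely (24 mm up is clear).
- trap_b: gas trap, about 0.22 kg, 105 mm tall, upright; all alike when seated. Origin under its foot's centre, z up. Foot 48 (x) by 58 (y) by 12 mm; white body 48 mm diameter up to 60 mm; grey square grip 28 x 28 mm from 60 to 105 mm. A sound trap has a hidden lug on each x side of the foot (64 mm over both) that holds it under its collar; a worn one has none and lifts out freely (24 mm up is clear).
- trap_c: gas trap, about 0.22 kg, 105 mm tall, upright; all alike when seated. Origin under its foot's centre, z up. Foot 48 (x) by 58 (y) by 12 mm; white body 48 mm diameter up to 60 mm; grey square grip 28 x 28 mm from 60 to 105 mm. A sound trap has a hidden lug on each x side of the foot (64 mm over both) that holds it under its collar; a worn one has none and lifts out freely (24 mm up is clear).
- trap_d: gas trap, about 0.22 kg, 105 mm tall, upright; all alike when seated. Origin under its foot's centre, z up. Foot 48 (x) by 58 (y) by 12 mm; white body 48 mm diameter up to 60 mm; grey square grip 28 x 28 mm from 60 to 105 mm. A sound trap has a hidden lug on each x side of the foot (64 mm over both) that holds it under its collar; a worn one has none and lifts out freely (24 mm up is clear).
- trap_e: gas trap, about 0.22 kg, 105 mm tall, upright; all alike when seated. Origin under its foot's centre, z up. Foot 48 (x) by 58 (y) by 12 mm; white body 48 mm diameter up to 60 mm; grey square grip 28 x 28 mm from 60 to 105 mm. A sound trap has a hidden lug on each x side of the foot (64 mm over both) that holds it under its collar; a worn one has none and lifts out freely (24 mm up is clear).
- trap_f: gas trap, about 0.22 kg, 105 mm tall, upright; all alike when seated. Origin under its foot's centre, z up. Foot 48 (x) by 58 (y) by 12 mm; white body 48 mm diameter up to 60 mm; grey square grip 28 x 28 mm from 60 to 105 mm. A sound trap has a hidden lug on each x side of the foot (64 mm over both) that holds it under its collar; a worn one has none and lifts out freely (24 mm up is clear).
- stand: loose reject stand, 200 mm along its x, 78 mm along its y, about 1.2 kg; origin under its centre, on the bench. Carries the sloped deck.
- deck: the stand's narrow sloped deck, 200 mm (its x) by 70 mm (its y); origin at the centre of its upper surface, about 42 mm above the bench; its z is the surface normal, its y points up the slope (10 degrees); a steel lip 8 mm high runs along the low (-y) edge, its inner face at y = -35 mm. It holds two traps side by side along x, e.g. at x = -50 and +50 mm.
- vial_tray: empty white divided vial tray, 190 x 85 x 40 mm; not part of the job; origin under its centre, yaw varies
- solvent: amber bottle, 66 mm diameter, 150 mm tall; not part of the job; origin under its centre, yaw varies
- septa_jar: glass jar, 56 mm diameter, 60 mm tall; not part of the job; origin under its centre, yaw varies
- spanner: steel spanner 180 mm long lying flat; not part of the job; origin under its centre, yaw varies
- beaker: glass beaker, 72 mm diameter, 85 mm tall; not part of the job; origin under its centre, yaw varies
- timer: white bench timer 50 x 75 x 20 mm; not part of the job; origin under its centre, yaw varies
Things that resemble listed ones, but are neither listed nor needed, are in the scene too. What is shaped like the trap_a but green or turquoise is not meant.

How it is judged:
By the outcome, as a careful person would: the job done as asked, in the order asked, and still so for the second after the job is handed in, with the robot touching nothing.
Of trap_a, trap_b, trap_c, trap_d, trap_e, trap_f only 5 to 6 are there at a start; the rules pass over those that are not, and their reading is None.
At some moment in a run one of stand may be knocked a few centimetres aside while the robot is not near it.
Once in a run the grip may slacken for a moment while it holds something.
It also fails if it takes over 210 s, if anything falls off the work surface, if the arm or the gripper's body presses on something with over 40 N, if the wrist force passes 120 N, or if a joint passes its speed limit or range.

### The arm

A 7-joint arm with a two-finger parallel gripper is mounted at the origin on the work surface. World frame = base frame: x ahead of the robot, y to its left, z up, the work surface at z = 0. Lengths are in mm, angles in rad, forces in N, time in s.
With the tool pointing down it reaches from about 400 to 875 mm from the base axis. Payload 4.4 kg.
Tool frame: the origin (TCP) lies at the very end of the fingers, on their centre line; the grasp point (between the pads) lies 19 mm behind it; z points along the fingers, y is the direction in which the jaws open and shut (so a half turn about z gives the same grasp; the last joint's range is limited). The gripper opens to 85 mm and grips with 20 to 120 N. Pads are 22 mm wide; open, the fingers measure 114 mm over their backs; the gripper's body (76 mm by 85 mm) begins 54 mm behind the grasp point. The pads swing forward as they close: fully open they stand 13 mm farther back than shut.
Start: joints at [-1.222, 0.628, 0.038, 1.517, -0.027, 0.996, -0.02], TCP at [261.933, 594.902, 231.313] pointing down, gripper open.
Joint ranges: [-3.06, 3.06], [-0.37, 2.12], [-1.25, 1.32], [0.18, 2.47], [-1.1, 4.24], [0.23, 1.98], [-2.94, 2.94]. Speed limits (rad/s): [2.57, 2.57, 3.14, 3.14, 3.14, 3.14, 3.14].

### API

Orientations are given as [roll, pitch, yaw] about the fixed x, y, z axes, in that order (R = Rz(yaw) Ry(pitch) Rx(roll)).
In Python, from cell import ctrl gives the robot as it stands.
- The arm moves only by the shell command python3 -m crank 'ROWS' [OPENING]. ROWS is JSON, a list that holds one entry, the list of rows, each a list of 6 numbers: the shift along the tool's x, y, z in units of 30 mm (1.0 is 30 mm), then the turn, a rotation vector about the tool's x, y, z in units of 6 degrees (1.0 is 6 degrees). In form: [[[tx, ty, tz, rx, ry, rz], ...]]. A call has 1 to 12 rows; each row shifts and turns the pose as measured when the row begins, along the tool's axes as they then stand; what a row does not reach is not made up. A row lasts 1/12 s, in which the tool goes at most 41.7 mm and 7.16 degrees, less where a joint would pass 70% of its speed; a pose out of reach is approached as far as the arm can. A call is refused whole if a number of a shift passes 1 or a number of a turn 1, either way. A call with a gripper value outside its range is refused whole. OPENING is the gripper command: -1 is fully open, 1 is shut, values between are in proportion, set as the call begins (- or left out, the last holds). The fingers move at their own pace and stop on an object; the grip force is fixed at half the most. Time passes only in rows, so rows that do not move let the fingers close. It gives the time, the measured TCP pose, the force and the opening at its end, in the units of the state.
- ctrl.read_state(): the state, without advancing time (a new reading comes with each control period).
- ctrl.get_image(name): name is "scene" or "top" or "wrist"; returns a dict with "color" (400x640x3 uint8, red, green, blue), "depth" (400x640 float32, mm along the optical axis (not along the pixel's ray), 0 where there is no reading), "camera_matrix" (3x3 intrinsics, pixels), "k1" (the pictures are not rectified: a ray, as slopes to the right and down, at radius r is drawn at 1 + k1 r^2 times it, then the intrinsics apply), "R" (3x3) and "t" (3): a world point X has camera coordinates R X + t. Camera axes: x right, y down, z forward; pixel columns grow to the right and rows downward; lengths in mm; the calibration is good to about 2 mm. A picture is of the moment at which its call begins.
- ctrl.finish_job(): hands the job in, once; it reports no verdict.
Trained networks look in a picture, given as the dict that the camera call returned (one of the last four; its "shot" number tells which), for a name from the list of things; names that differ only in an ending like _2 or _b are one class to them, and where a whole thing is asked for, a point or a joint stands for the part that bears it (a point fixed in the world has none). Each returns a list of dicts, best first, with "conf" (0 to 1); they miss things now and then, are a little off and sometimes report something else, mostly with a low value. They report only what shows in the picture. A call takes as long as a camera call. They do not tell look-alikes from the thing itself.
- ctrl.search_frame(query, picture): "extent" ([centre column, centre row, width, height] in pixels, round what is visible of it).
The state is a dict: "clock": time; "qpos": joint angles; "qd": joint speeds; "tau": joint torques, N m; "eef_pos": TCP position; "tool_rot": TCP orientation; "force": force on the tool from outside, world axes, zero at the start; "torque": the same for the moment, N m; "width": finger opening in mm.
Only numpy, scipy, OpenCV 4.12 (cv2) and the standard library are available. Lean on these libraries where they do the work, as an engineer would, in place of code of your own. Each camera call takes 0.05 s, during which the arm holds its last target. There are 200 camera calls.

## Working session

There is one attempt and no reset: what is moved stays moved. The work goes in short steps, Python scripts to look and compute and a shell command to move; the robot and the scene stay as the last step left them, time stands still between calls to the robot, and variables do not carry over. Pictures are saved under pics/ and viewed, about 12 in all and at most 16, crops included, and the job is handed in when it is done.

```bash
ls; mkdir -p pics
cat > h.py <<'E'
import numpy as np,cv2
from cell import ctrl
def und(p,u,v):
    K=p["camera_matrix"];K=np.array(K);x=(u-K[0,2])/K[0,0];y=(v-K[1,2])/K[1,1]
    a,b=x,y
    for _ in range(20):
        s=1+p["k1"]*(a*a+b*b);a,b=x/s,y/s
    return a,b
def world(p):
    "HxWx3 world points from depth"
    d=np.array(p["depth"],float);v,u=np.mgrid[:d.shape[0],:d.shape[1]]
    a,b=und(p,u,v);P=np.stack([a*d,b*d,d],-1)-np.array(p["t"])
    W=P@np.array(p["R"]);W[d==0]=np.nan;return W
def ray(p,u,v,z):
    a,b=und(p,u,v);R=np.array(p["R"]);c=-R.T@np.array(p["t"]);r=R.T@np.array([a,b,1]);return c+r*(z-c[2])/r[2]
def proj(p,X):
    c=np.array(p["R"])@np.array(X)+p["t"];a,b=c[:2]/c[2];s=1+p["k1"]*(a*a+b*b);K=np.array(p["camera_matrix"]);return K[0,0]*a*s+K[0,2],K[1,1]*b*s+K[1,2]
def save(p,n): cv2.imwrite(f"pics/{n}.png",np.ascontiguousarray(p["color"])[:,:,::-1])
E
python3 - <<'E'
from h import *
print(ctrl.read_state())
for n in["scene","top"]:
    p=ctrl.get_image(n);save(p,n);np.save(f"{n}.npy",p,allow_pickle=True)
    W=world(p)
    for q in["manifold","trap_a","stand","deck"]:
        for d in ctrl.search_frame(q,p)[:8]:
            e=d["extent"];print(n,q,round(d["conf"],2),np.round(e),np.round(W[int(e[1]),int(e[0])]))
E
```

```text
pics
{'clock': 0.0, 'qpos': array([-1.22178838,  0.62934934,  0.03844716,  1.51838239, -0.02699857,
        0.99628423, -0.02000791]), 'qd': array([-0.00085857, -0.00084928,  0.00130166, -0.00171213, -0.00019594,
        0.00073513, -0.00076988]), 'tau': array([-2.40579857e-04, -5.63406122e+01,  1.22610636e+00, -1.93446869e+01,
        1.09899009e-02,  1.05933941e-02,  1.55421350e-06]), 'eef_pos': array([261.68282379, 594.31065217, 230.38250071]), 'tool_rot': array([-3.13968777e+00,  2.98562613e-05,  2.72677307e+00]), 'force': array([-0.64214462, -0.40122139,  0.20512439]), 'torque': array([ 0.00743771, -0.0167146 ,  0.014693  ]), 'width': 85.27177108680323}
scene manifold 0.81 [319. 239. 196. 114.] [633.  32.  35.]
scene trap_a 0.98 [390. 254.  27.  43.] [632. 205.  81.]
scene trap_a 0.95 [331. 225.  22.  38.] [618.  53.  89.]
scene trap_a 0.83 [301. 137.  26.  39.] [ 363. -138.   62.]
scene trap_a 0.8 [361. 241.  29.  38.] [628. 131.  83.]
scene trap_a 0.8 [394. 182.  26.  41.] [413. 149.  57.]
scene trap_a 0.77 [276. 200.  26.  38.] [602. -98.  82.]
scene trap_a 0.68 [250. 189.  2
[... 216 characters left out ...]
317. 191. 190.  65.] [617.  -2.  37.]
top manifold 0.24 [237. 193.  31.  40.] [610. 190. 104.]
top trap_a 0.9 [339. 280.  23.  22.] [396. -48. 108.]
top trap_a 0.88 [391. 204.  24.  21.] [ 574. -179.  107.]
top trap_a 0.75 [260. 275.  27.  21.] [414. 139. 106.]
top trap_a 0.72 [360. 202.  20.  22.] [ 579. -105.  101.]
top trap_a 0.71 [329. 197.  24.  24.] [591. -30. 116.]
top trap_a 0.7 [269. 194.  27.  24.] [602. 112. 113.]
top trap_a 0.7 [300. 197.  22.  23.] [593.  41. 115.]
top trap_a 0.66 [378. 292.  24.  30.] [ 362. -141.   83.]
top stand 0.62 [172. 236.  46.  79.] [510. 373.  39.]
top deck 0.78 [168. 238.  40.  74.] [505. 382.  43.]
top deck 0.63 [298. 196.  35.  35.] [596.  43. 115.]
```

Run:
```python
import numpy as np,cv2
for n,(x0,y0) in dict(scene=(200,90),top=(110,120)).items():
    p=np.load(n+".npy",allow_pickle=True).item();c=np.ascontiguousarray(p["color"])[y0:y0+240,x0:x0+320,::-1]
    cv2.imwrite(f"pics/{n}_z.png",cv2.resize(c,(800,600),interpolation=cv2.INTER_CUBIC))
```

```text
(no output)
```

View pics/scene_z.png

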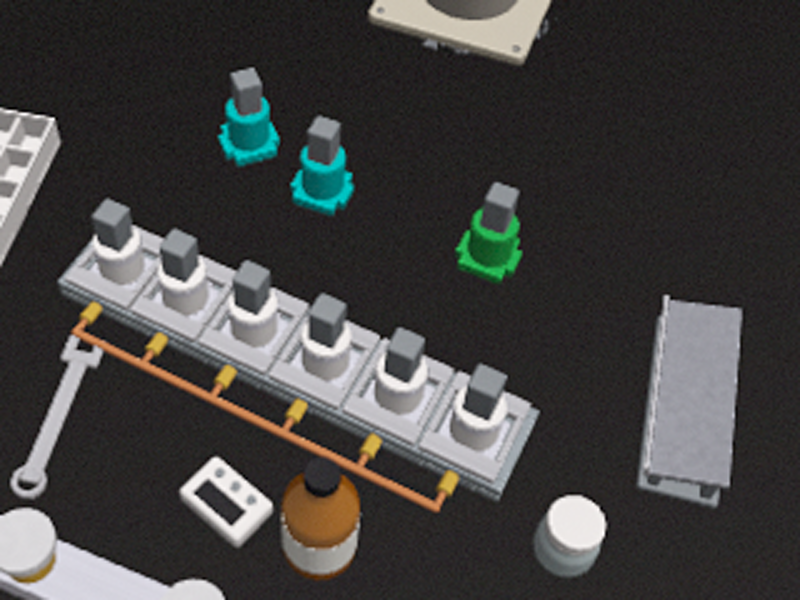

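View pics/top_z.png

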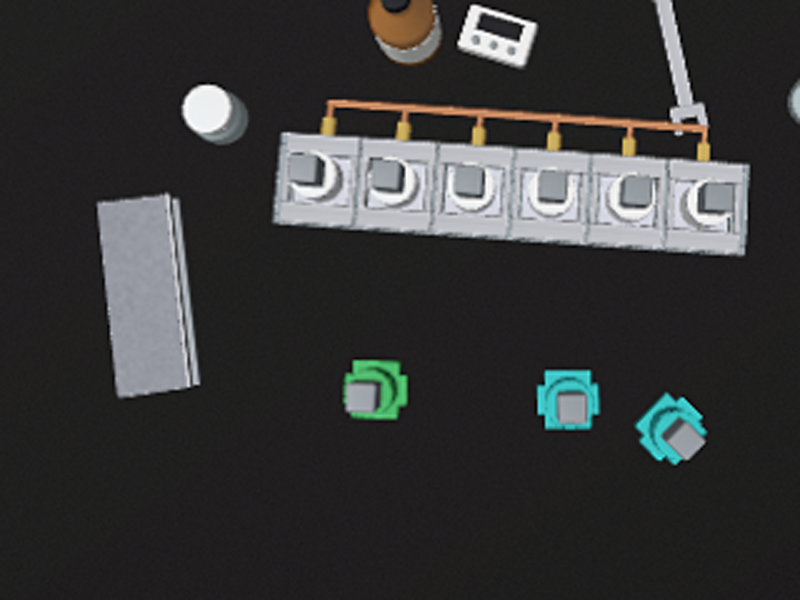

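The pictures show six white traps in the manifold, with scene grips running from (112,225) to (487,390). The reject stand is on the left, and its lip faces the manifold (top crop x≈180). The green and turquoise decoys stand nearer the robot. Next I'll localise the grips and the stand.

Run:
```python
from h import *
for n in["scene","top"]:
    p=np.load(n+".npy",allow_pickle=True).item();W=world(p)
    m=((W[...,2]>108)&(W[...,2]<124)&(W[...,0]>520)&(W[...,0]<680)&(abs(W[...,1])<300)).astype(np.uint8)
    k,L,st,_=cv2.connectedComponentsWithStats(m)
    c=[]
    for i in range(1,k):
        if st[i,4]>20:
            q=W[L==i]; c.append(np.r_[(q[:,:2].min(0)+q[:,:2].max(0))/2,np.median(q,0),st[i,4]])
    c=np.array(c);c=c[np.argsort(c[:,1])];print(n);print(np.round(c,1))
    if len(c)==6:
        o=np.arange(6)*80-200;A=np.polyfit(o,c[:,2:4],1);print(np.round(A,4),np.degrees(np.arctan2(-A[0,0],A[0,1])))
    # manifold top z~34
    m=(W[...,2]>26)&(W[...,2]<40)&(W[...,0]>480)&(W[...,0]<720)&(abs(W[...,1])<290)
    r=cv2.minAreaRect(W[m][:,:2].astype(np.float32));print("manif",r)
    m=(W[...,2]>28)&(W[...,2]<62)&(W[...,0]>380)&(W[...,0]<640)&(W[...,1]>300)&(W[...,1]<460)
    q=W[m];print("stand",cv2.minAreaRect(q[:,:2].astype(np.float32)))
    A=np.linalg.lstsq(np.c_[q[:,:2],np.ones(len(q))],q[:,2],rcond=None)[0];e=q[:,2]-np.c_[q[:,:2],np.ones(len(q))]@A
    q=q[abs(e)<4];A=np.linalg.lstsq(np.c_[q[:,:2],np.ones(len(q))],q[:,2],rcond=None)[0]
    print("plane",A,np.degrees(np.arctan(np.hypot(*A[:2]))),np.degrees(np.arctan2(A[1],A[0])),cv2.minAreaRect(q[:,:2].astype(np.float32)))
```

```text
scene
[[ 583.6 -188.5  585.9 -187.6  115.2  126. ]
 [ 590.7 -111.3  593.3 -109.6  115.4  129. ]
 [ 598.5  -31.4  600.9  -30.3  115.2  136. ]
 [ 605.7   49.   607.4   50.1  115.2  139. ]
 [ 613.1  128.   615.4  128.5  115.4  147. ]
 [ 620.3  207.2  622.8  207.3  115.2  153. ]]
[[9.18000e-02 9.89000e-01]
 [6.04268e+02 9.73010e+00]] -5.30164800805093
manif ((606.6498413085938, -17.668426513671875), (159.9287109375, 552.9663696289062), 2.93046498298645)
stand ((504.95843505859375, 387.15570068359375), (202.911865234375, 75.02704620361328), 7.04046630859375)
plane [-0.02128663  0.16566917 -9.96524325] 9.482638385484506 97.32174665517321 ((505.2593078613281, 387.57940673828125), (202.2158966064453, 74.21783447265625), 7.011505126953125)
top
[[ 583.7 -193.   584.3 -192.2  115.6  144. ]
 [ 591.9 -114.8  591.3 -114.1  115.6  139. ]
 [ 598.7  -34.1  598.3  -34.9  115.5  136. ]
 [ 606.2   45.4  605.5   45.3  115.2  138. ]
 [ 613.3  124.9  612.3  125.8  115.4  136. ]
 [ 621.6  202.9  621.2  202.2  115.3  145. ]]
[[9.090000e-02 9.898000e-01]
 [6.021423e+02 5.343100e+00]] -5.248607948155082
manif ((605.4916381835938, 29.134246826171875), (544.2670288085938, 115.2964859008789), 81.63961791992188)
stand ((506.1452331542969, 383.6542053222656), (200.5726776123047, 77.34015655517578), 6.527771949768066)
plane [-0.01927934  0.15727953 -7.88850063] 9.004042146839486 96.9884579224298 ((506.113525390625, 383.95233154296875), (200.516357421875, 75.85115051269531), 6.984349727630615)
```

```bash
cat > d.py <<'E'
# d.py x y z yaw_deg [tiltdir_deg tilt_deg]: what is left to go, in row units
import sys
from h import *
from scipy.spatial.transform import Rotation as Q
a=[float(v) for v in sys.argv[1:]];s=ctrl.read_state()
R0=Q.from_euler("xyz",s["tool_rot"]);R1=Q.from_euler("xyz",[180,0,a[3]],degrees=True)
if len(a)>4:
    t=np.radians(a[4]);R1=Q.from_rotvec(np.radians(a[5])*np.array([np.cos(t),np.sin(t),0]))*R1
print("t%.1f"%s["clock"],"pos",np.round(s["eef_pos"],1),"F",np.round(s["force"],1),"w%.1f"%s["width"],
 "shift",np.round(R0.inv().apply(np.array(a[:3])-s["eef_pos"])/30,3),"after turn",np.round(R1.inv().apply(np.array(a[:3])-s["eef_pos"])/30,3),"rot",np.round(np.degrees((R0.inv()*R1).as_rotvec())/6,3))
E
python3 d.py 622 205 210 84.75; python3 -m crank '[[[0,0,0,0,0,1],[0,0,0,0,0,1],[0,0,0,0,0,1],[0,0,0,0,0,1],[0,0,0,0,0,1],[0,0,0,0,0,1],[0,0,0,0,0,1],[0,0,0,0,0,1],[0,0,0,0,0,1],[0,0,0,0,0,1],[0,0,0,0,0,1],[0,0,0,0,0,0.9]]]'; python3 d.py 622 205 210 84.75
```

```text
t0.5 pos [261.9 594.9 231.3] F [-0.5 -0.4 -0.2] w85.7 shift [-16.223  -7.057   0.709] after turn [-11.843  13.143   0.709] rot [-1.0000e-03  0.0000e+00  1.1915e+01]
clock: 1.5
eef_pos: [261.5, 595.2, 232.0]
tool_rot: [-3.14, -0.002, 1.421]
force: [-0.3, 0.5, -0.0]
width: 85.3
t1.5 pos [261.5 595.2 232. ] F [-0.3  0.5 -0. ] w85.3 shift [-11.076  13.82    0.689] after turn [-11.853  13.157   0.732] rot [-0.016 -0.017 -0.551]
```

```bash
python3 -m crank '[[[-0.8,0.95,0.05,0,0,-0.05],[-0.8,0.95,0.05,0,0,-0.05],[-0.8,0.95,0.05,0,0,-0.05],[-0.8,0.95,0.05,0,0,-0.05],[-0.8,0.95,0.05,0,0,-0.05],[-0.8,0.95,0.05,0,0,-0.05],[-0.8,0.95,0.05,0,0,-0.05],[-0.8,0.95,0.05,0,0,-0.05],[-0.8,0.95,0.05,0,0,-0.05],[-0.8,0.95,0.05,0,0,0],[-0.8,0.95,0.05,0,0,0],[0,0,0,0,0,0]]]' ; python3 d.py 622 205 210 84.75
```

```text
clock: 2.5
eef_pos: [548.6, 289.1, 211.4]
tool_rot: [-3.141, -0.006, 1.482]
force: [1.3, -0.8, 0.5]
width: 85.3
t2.5 pos [548.6 289.1 211.4] F [ 1.3 -0.8  0.5] w85.3 shift [-2.577  2.686  0.028] after turn [-2.568  2.694  0.045] rot [-0.003 -0.061  0.029]
```

```bash
python3 -m crank '[[[-0.85,0.9,0,0,0,0],[-0.85,0.9,0,0,0,0],[-0.85,0.9,0,0,0,0],[0,0,0,0,0,0],[0,0,0,0,0,0]]]' ; python3 d.py 622 205 210 84.75
python3 - <<'E'
from h import *
p=ctrl.get_image("wrist");save(p,"w1");np.save("w1.npy",p,allow_pickle=True);W=world(p);K=np.array(p["camera_matrix"])
print("cam",-np.array(p["R"]).T@p["t"])
m=((W[...,2]>108)&(W[...,2]<124)).astype(np.uint8);k,L,st,_=cv2.connectedComponentsWithStats(m)
for i in range(1,k):
    if st[i,4]>100: q=W[L==i];r=cv2.minAreaRect(q[:,:2].astype(np.float32));print(st[i],np.round(np.median(q,0),1),np.round(r[0],1),np.round(r[1],1),r[2])
E
```

```text
clock: 2.92
eef_pos: [622.0, 206.1, 210.1]
tool_rot: [-3.141, -0.007, 1.479]
force: [0.6, 1.6, -0.3]
width: 85.5
t2.9 pos [622.  206.1 210.1] F [ 0.6  1.6 -0.3] w85.5 shift [-0.037  0.005  0.002] after turn [-0.037  0.004  0.003] rot [-0.002 -0.065 -0.002]
cam [628.31919496 283.83614923 352.1782477 ]
[307 187  31  31 934] [622.1 209.  113.6] [621.8 208.1] [27.5 27.3] 85.3468017578125
[463 258  47  40 960] [767.4 125.8 114.4] [772.8 119. ] [44.7 32.7] 45.121734619140625
[307 266  29  28 776] [613.9 130.6 113.6] [613.6 128.6] [28.4 27.8] 85.20399475097656
[308 332  26  13 279] [606.9  60.3 113.2] [606.7  58.4] [11.1 26.5] 84.244140625
```

View pics/w1.png

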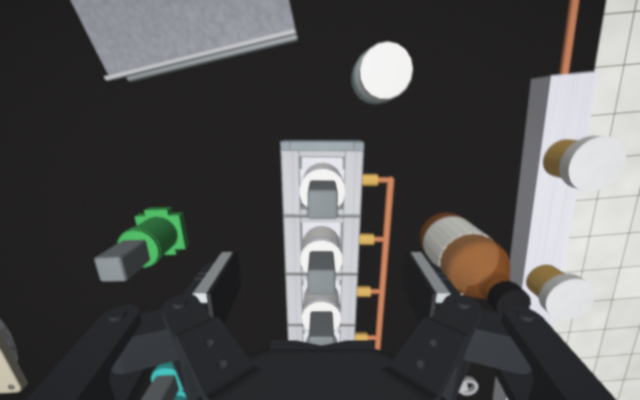

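The wrist view shows trap 6 at (322,187) and trap 5 at (321,266), lined up between the open fingers. The bottle (460,260) and timer are clear. The trap 6 grip is at about (622,206).

```bash
python3 -m crank '[[[0,0,1,0,-0.06,0],[0,0,1,0,0,0],[0,0,1,0,0,0],[0,0,0.8,0,0,0],[0,0,0.3,0,0,0],[0,0,0.2,0,0,0],[0,0,0,0,0,0]]]' ; python3 d.py 621.8 206 80 84.9
```

```text
clock: 3.55
eef_pos: [621.4, 213.8, 80.0]
tool_rot: [3.136, -0.005, 1.487]
force: [1.0, 0.1, 0.3]
width: 85.1
t3.5 pos [621.4 213.8  80. ] F [1.  0.1 0.3] w85.1 shift [-0.257  0.034 -0.   ] after turn [-0.256  0.035  0.001] rot [ 0.055 -0.045  0.046]
```

```bash
python3 -m crank '[[[-0.25,0.02,0,0.05,-0.04,0.04],[0,0,0,0,0,0],[0,0,0,0,0,0]]]'; python3 d.py 621.8 206 80 84.9; python3 -m crank '[[[0,0,0,0,0,0],[0,0,0,0,0,0],[0,0,0,0,0,0],[0,0,0,0,0,0],[0,0,0,0,0,0],[0,0,0,0,0,0],[0,0,0,0,0,0],[0,0,0,0,0,0],[0,0,0,0,0,0],[0,0,0,0,0,0]]]' 1; python3 d.py 621.8 206 80 84.9
```

```text
clock: 3.8
eef_pos: [622.8, 207.5, 83.2]
tool_rot: [3.138, -0.002, 1.484]
force: [-0.8, 0.2, -0.4]
width: 85.5
t3.8 pos [622.8 207.5  83.2] F [-0.8  0.2 -0.4] w85.5 shift [-0.052 -0.028  0.105] after turn [-0.052 -0.028  0.105] rot [ 0.038 -0.021  0.022]
clock: 4.63
eef_pos: [625.1, 207.4, 87.2]
tool_rot: [3.132, -0.005, 1.483]
force: [0.2, -0.3, 0.3]
width: 26.9
t4.6 pos [625.1 207.4  87.2] F [ 0.2 -0.3  0.3] w26.9 shift [-0.059 -0.108  0.239] after turn [-0.058 -0.105  0.24 ] rot [ 0.091 -0.045  0.013]
```

```bash
for i in 1; do python3 -m crank '[[[0,0,-0.1,0,0,0]]]'; python3 -m crank '[[[0,0,0,0,0,0]]]';python3 -m crank '[[[0,0,0,0,0,0]]]'; done
```

```text
clock: 4.72
eef_pos: [624.5, 207.3, 89.3]
tool_rot: [3.133, -0.004, 1.483]
force: [2.0, 0.3, -11.6]
width: 27.1
clock: 4.8
eef_pos: [624.3, 207.3, 89.2]
tool_rot: [3.134, -0.004, 1.483]
force: [0.8, 0.7, -1.5]
width: 26.9
clock: 4.88
eef_pos: [624.0, 207.2, 88.9]
tool_rot: [3.134, -0.004, 1.483]
force: [0.2, 0.7, -2.8]
width: 27.1
```

```bash
python3 -m crank '[[[0,0,-0.1,0,0,0]]]'; python3 -m crank '[[[0,0,-0.1,0,0,0]]]'
```

```text
clock: 4.97
eef_pos: [623.2, 207.1, 90.8]
tool_rot: [3.136, -0.003, 1.483]
force: [2.0, 1.0, -13.7]
width: 27.3
clock: 5.05
eef_pos: [623.1, 207.1, 92.8]
tool_rot: [3.136, -0.003, 1.483]
force: [3.8, 1.1, -12.4]
width: 27.4
```

```bash
python3 -m crank '[[[0,0,-0.06,0,0,0]]]';  python3 -m crank '[[[0,0,-0.03,0,0,0]]]'
```

```text
clock: 5.13
eef_pos: [622.9, 207.1, 93.6]
tool_rot: [3.136, -0.002, 1.483]
force: [2.9, 1.2, -14.5]
width: 26.9
clock: 5.22
eef_pos: [622.9, 207.2, 93.8]
tool_rot: [3.136, -0.002, 1.483]
force: [2.6, 0.3, -15.5]
width: 27.1
```

```bash
cat > col.py <<'E'
# collar heights: median z of depth points on frame sides, per pocket, in views
from h import *
import sys
C=np.array([603.2,7.5]);a=np.radians(-5.25);ex=np.array([np.cos(a),np.sin(a)]);ey=np.array([-np.sin(a),np.cos(a)])
for n in sys.argv[1:]:
    p=ctrl.get_image(n);W=world(p)
    L=np.stack([(W[...,:2]-C)@ex,(W[...,:2]-C)@ey],-1)
    o=[]
    for k in range(6):
        m=(abs(abs(L[...,0])-39.5)<4)&(abs(L[...,1]-(k*80-200))<30)&(W[...,2]>15)&(W[...,2]<60)
        z=W[m][:,2]; o.append((round(float(np.median(z)),1),len(z)) if len(z)>5 else None)
    print(n,o)
E
python3 col.py wrist scene top; python3 d.py 621.8 206 80 84.9
```

```text
wrist [None, None, None, None, None, (37.8, 1469)]
scene [(34.7, 119), (34.6, 119), (34.6, 121), (34.3, 113), (34.9, 120), (39.4, 136)]
top [(34.9, 138), (35.0, 141), (34.8, 139), (35.1, 144), (35.3, 141), (39.7, 95)]
t5.4 pos [622.9 207.2  94. ] F [  2.6   0.7 -14.5] w26.8 shift [-0.042 -0.036  0.465] after turn [-0.042 -0.033  0.466] rot [ 0.049 -0.018  0.012]
```

Collar 6 has risen about 4.7 mm with about 15 N at the hand, so trap 6 is held. I'll lower it home and release.

```bash
python3 -m crank '[[[0,0,0.12,0,0,0],[0,0,0.1,0,0,0],[0,0,0.05,0,0,0]]]';  python3 -m crank '[[[0,0,0.03,0,0,0]]]'
```

```text
clock: 5.62
eef_pos: [623.4, 207.2, 88.4]
tool_rot: [3.136, -0.003, 1.483]
force: [-0.6, 0.4, -2.5]
width: 27.2
clock: 5.7
eef_pos: [623.5, 207.2, 88.1]
tool_rot: [3.136, -0.003, 1.483]
force: [-0.4, 0.0, -1.4]
width: 27.4
```

```bash
python3 -m crank '[[[0,0,0.06,0,0,0],[0,0,0.06,0,0,0]]]';  python3 -m crank '[[[0,0,0.06,0,0,0]]]'
```

```text
clock: 5.87
eef_pos: [623.9, 207.4, 87.2]
tool_rot: [3.135, -0.005, 1.483]
force: [-5.6, -0.6, 15.5]
width: 27.3
clock: 5.95
eef_pos: [623.9, 207.3, 87.2]
tool_rot: [3.135, -0.005, 1.483]
force: [-2.9, 0.1, 9.3]
width: 27.1
```

```bash
python3 -m crank '[[[0,0,0,0,0,0],[0,0,0,0,0,0],[0,0,0,0,0,0],[0,0,0,0,0,0],[0,0,0,0,0,0]]]' -1;  python3 -m crank '[[[0,0,-0.7,0,0,0],[0,0,-0.7,0.05,-0.05,0],[0,0,-0.4,0,0,0],[-0.9,0,0,0,0,0],[-0.9,0,0,0,0,0],[-0.9,0,0,0,0,0],[0,0,0,0,0,0]]]'; python3 d.py 614.3 127 80 84.9
```

```text
clock: 6.37
eef_pos: [625.6, 207.6, 89.9]
tool_rot: [3.131, -0.007, 1.483]
force: [-0.1, -0.1, 0.6]
width: 84.5
clock: 6.95
eef_pos: [617.9, 127.0, 145.0]
tool_rot: [3.136, -0.003, 1.489]
force: [0.1, -1.6, -0.5]
width: 85.6
t7.0 pos [617.9 127.  145. ] F [ 0.1 -1.6 -0.5] w85.6 shift [-0.016 -0.133  2.167] after turn [-0.012 -0.12   2.168] rot [ 0.057 -0.024  0.073]
```

```bash
python3 -m crank '[[[0,-0.1,0.8,0.05,0,0.05],[0,-0.05,0.8,0,0,0],[0,-0.05,0.5,0,0,0],[0,0,0.2,0,0,0]]]' ; python3 d.py 614.3 127 80 84.9
```

```text
clock: 7.28
eef_pos: [615.6, 124.5, 77.3]
tool_rot: [3.132, -0.004, 1.478]
force: [-0.5, 0.3, -0.3]
width: 85.8
t7.3 pos [615.6 124.5  77.3] F [-0.5  0.3 -0.3] w85.8 shift [ 0.081 -0.049 -0.09 ] after turn [ 0.081 -0.05  -0.09 ] rot [ 0.087 -0.04  -0.036]
```

```bash
python3 -m crank '[[[0.07,-0.05,0,0.05,-0.04,0],[0,-0.01,0.01,0,0,0],[0,-0.01,0.01,0,0,0],[0,-0.01,0.01,0,0,0],[0,0,0.01,0,0,0],[0,0,0.01,0,0,0],[0,0,0.01,0,0,0],[0,0,0,0,0,0]]]' 1 ; python3 d.py 614.3 127 80 84.9;python3 -m crank '[[[0,0,-0.1,0,0,0]]]'
```

```text
clock: 7.95
eef_pos: [614.6, 128.3, 77.3]
tool_rot: [3.135, -0.001, 1.479]
force: [-1.0, -0.1, -1.9]
width: 27.2
t8.0 pos [614.6 128.3  77.3] F [-1.  -0.1 -1.9] w27.2 shift [-0.043 -0.006 -0.092] after turn [-0.043 -0.007 -0.092] rot [ 0.058 -0.005 -0.024]
clock: 8.03
eef_pos: [614.0, 128.3, 79.8]
tool_rot: [3.137, -0.0, 1.479]
force: [0.5, -0.5, -1.9]
width: 27.7
```

```bash
python3 -m crank '[[[0,0,-0.06,0,0,0]]]' ; python3 -m crank '[[[0,0,-0.06,0,0,0]]]'; python3 -m crank '[[[0,0,-0.06,0,0,0]]]'
```

```text
clock: 8.12
eef_pos: [614.0, 128.2, 81.9]
tool_rot: [3.137, -0.0, 1.479]
force: [-0.4, -0.2, -1.7]
width: 27.0
clock: 8.2
eef_pos: [613.8, 128.2, 83.8]
tool_rot: [3.137, -0.0, 1.479]
force: [-0.3, -0.2, -1.6]
width: 27.2
clock: 8.28
eef_pos: [613.8, 128.1, 85.8]
tool_rot: [3.137, -0.0, 1.479]
force: [0.9, -0.7, -1.6]
width: 27.4
```

Pocket 5 lifted 8.5 mm with only the trap's weight showing, so that trap is worn. I'll lift it out, re-look at the stand and check the collars.

```bash
cat > stand.py <<'E'
# stand.py dx dy h: deck pose from scene+top, TCP goal for deck point (dx,dy), TCP height h above deck
from h import *
import sys
dx,dy,h=map(float,sys.argv[1:]);est=[]
for n in["scene","top"]:
    p=ctrl.get_image(n);save(p,"last_"+n);W=world(p)
    m=(W[...,2]>28)&(W[...,2]<62)&(W[...,0]>340)&(W[...,0]<680)&(W[...,1]>285)&(W[...,1]<500)
    k,L,st,_=cv2.connectedComponentsWithStats(m.astype(np.uint8));m=L==1+np.argmax(st[1:,4])
    q=W[m]
    for _ in range(3):
        A=np.linalg.lstsq(np.c_[q[:,:2],np.ones(len(q))],q[:,2],rcond=None)[0]
        q=q[abs(q[:,2]-np.c_[q[:,:2],np.ones(len(q))]@A)<4]
    c,s,r=cv2.minAreaRect(q[:,:2].astype(np.float32));r=r if s[0]>s[1] else r-90
    z=A@[*c,1];print(n,np.round(c,1),np.round(s,1),round(r,2),"z%.1f"%z,"slope %.1f"%np.degrees(np.arctan(np.hypot(*A[:2]))),"up %.1f"%np.degrees(np.arctan2(A[1],A[0])),len(q))
    est.append([*c,z,r])
e=np.mean(est,0);t=np.radians(e[3]);T=np.radians(10)
X=np.array([np.cos(t),np.sin(t),0]);Y=np.array([-np.sin(t)*np.cos(T),np.cos(t)*np.cos(T),np.sin(T)]);N=np.cross(X,Y)
o=np.array([e[0],e[1],0])+2*np.array([-np.sin(t),np.cos(t),0]);o[2]=42.5
g=o+dx*X+dy*Y+h*N;print("deck",np.round(o,1),"yaw",e[3],"TCP goal",np.round(g,1),"above60",np.round(g+60*N,1),"N",np.round(N,3))
E
python3 -m crank '[[[0,0,-0.5,0,0,0],[0,0,-1,0,0,0],[0,0,-1,0,0,0],[0,0,-1,0,0,0],[0,0,-0.7,0,0,0],[0,0,0,0,0,0]]]';python3 stand.py 50 -3 67.3; python3 col.py scene top;  python3 d.py 614 128 200 84.9
```

```text
clock: 8.78
eef_pos: [612.5, 127.3, 216.2]
tool_rot: [3.14, 0.002, 1.478]
force: [0.4, -0.9, -1.5]
width: 27.3
scene [505.2 387.6] [202.3  74. ] 7.03 z43.4 slope 9.5 up 96.9 2109
top [600.8 430.9] [0. 0.] -90.0 z48.5 slope 3.8 up 35.7 1
deck [554.3 410.8  42.5] yaw -41.48567771911621 TCP goal [582.1 366.7 108.3] above60 [575.2 358.9 167.3] N [-0.115 -0.13   0.985]
scene [(34.0, 111), (34.0, 126), (34.4, 118), (35.1, 114), (35.0, 160), (39.3, 149)]
top [(35.0, 139), (35.1, 139), (35.2, 138), (35.1, 142), (35.0, 107), (40.3, 11)]
t9.0 pos [608.6 127.1 209.9] F [-0.6 -0.1 -2.8] w27.3 shift [0.048 0.178 0.33 ] after turn [0.046 0.176 0.332] rot [-0.083  0.046 -0.034]
```

View pics/last_scene.png

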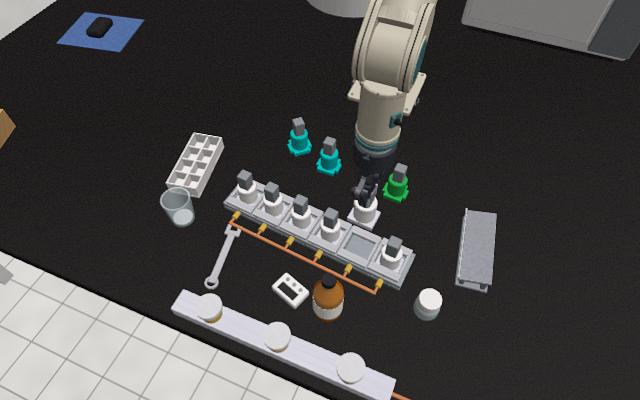

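The scene view shows the white trap hanging upright at (365,208), pocket 5 empty at (360,245), and the stand unmoved at (477,250). The arm hides the stand in the top view, so I'll use the earlier averaged pose.

```bash
python3 d.py 558 371 205 97 7 10; python3 -m crank '[[[0.95,-0.3,0,0,0,-0.2],[0.95,-0.3,0,0,0,-0.2],[0.95,-0.3,0,0,0,-0.2],[0.95,-0.25,0,0,0,-0.2],[0.95,-0.2,0,0,0,-0.2],[0.95,-0.2,0,0,0,-0.2],[0.95,0,0,0,0,-0.2],[0.9,0,0,0,0,-0.2],[0,0,0,0,0,-0.2]]]'; python3 d.py 558 371 205 97 7 10
```

```text
t9.0 pos [608.6 127.1 209.9] F [-0.6 -0.1 -2.8] w27.3 shift [ 7.94  -2.431  0.148] after turn [ 8.121 -0.684  1.599] rot [ 0.091  1.697 -2.053]
clock: 9.73
eef_pos: [555.6, 357.8, 187.4]
tool_rot: [-3.101, 0.016, 1.666]
force: [-0.6, 1.8, -1.6]
width: 27.0
t9.7 pos [555.6 357.8 187.4] F [-0.6  1.8 -1.6] w27.0 shift [ 0.421  0.098 -0.597] after turn [ 0.523  0.133 -0.502] rot [-0.364  1.817 -0.291]
```

```bash
python3 -m crank '[[[0.2,0.05,-0.1,-0.1,0.5,-0.1],[0.2,0.05,0,-0.1,0.5,-0.1],[0.1,0,0,-0.1,0.45,-0.1],[0,0,0,0,0.3,0],[0,0,0,0,0,0]]]'; python3 d.py 558 371.2 167.7 97 7 10
```

```text
clock: 10.15
eef_pos: [548.8, 376.3, 177.4]
tool_rot: [-3.117, -0.168, 1.704]
force: [-0.1, -1.1, -2.1]
width: 26.8
t10.2 pos [548.8 376.3 177.4] F [-0.1 -1.1 -2.1] w26.8 shift [-0.26   0.29   0.275] after turn [-0.259  0.285  0.281] rot [-0.25   0.066  0.1  ]
```

```bash
python3 -m crank '[[[-0.15,0.15,0.2,-0.15,0.05,0.05],[-0.1,0.15,0.1,-0.1,0,0.05],[0,0,0,0,0,0]]]'; python3 d.py 557.4 376.3 138.2 97 7 10
```

```text
clock: 10.4
eef_pos: [556.6, 369.3, 162.1]
tool_rot: [-3.135, -0.168, 1.69]
force: [-0.4, -0.7, -1.2]
width: 27.5
t10.4 pos [556.6 369.3 162.1] F [-0.4 -0.7 -1.2] w27.5 shift [0.091 0.06  0.823] after turn [0.085 0.055 0.824] rot [-0.058  0.061 -0.027]
```

```bash
python3 -m crank '[[[0.1,0.05,0.4,-0.05,0.06,-0.03],[0.05,0,0.4,0,0,0],[0,0,0.1,0,0,0],[0,0,0,0,0,0]]]'; python3 d.py 556.7 381.4 108.7 97 7 10
python3 - <<'E'
from h import *
p=ctrl.get_image("scene");c=np.ascontiguousarray(p["color"])[170:310,400:560,::-1];cv2.imwrite("pics/pl1.png",cv2.resize(c,(640,560),interpolation=cv2.INTER_CUBIC))
E
```

```text
clock: 10.73
eef_pos: [555.8, 379.0, 132.8]
tool_rot: [-3.137, -0.171, 1.694]
force: [0.6, -0.6, -1.8]
width: 27.2
t10.7 pos [555.8 379.  132.8] F [ 0.6 -0.6 -1.8] w27.2 shift [-0.061  0.044  0.804] after turn [-0.064  0.04   0.803] rot [-0.045  0.032  0.007]
```

View pics/pl1.png

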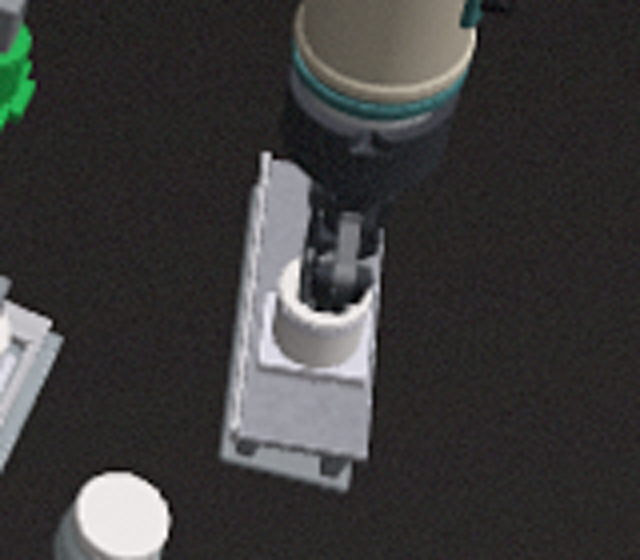

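The trap hangs over the deck and is tilted to match it; the foot spans columns 260–370 within the deck's 240–375. I'll lower it until it touches.

```bash
python3 -m crank '[[[-0.05,0.04,0.35,0,0,0],[0,0,0.25,-0.03,0.03,0],[0,0,0.05,0,0,0]]]'; python3 d.py 556.7 381.4 108.7 97 7 10
```

```text
clock: 11.03
eef_pos: [557.4, 382.0, 113.2]
tool_rot: [3.14, -0.175, 1.695]
force: [-0.9, 0.6, -2.8]
width: 27.5
t11.0 pos [557.4 382.  113.2] F [-0.9  0.6 -2.8] w27.5 shift [-0.044 -0.025  0.145] after turn [-0.044 -0.025  0.145] rot [ 0.007 -0.007  0.02 ]
```

```bash
python3 -m crank '[[[-0.03,-0.02,0.06,0,0,0],[0,0,0.04,0,0,0]]]'; python3 -m crank '[[[0,0,0.04,0,0,0]]]';python3 -m crank '[[[0,0,0.04,0,0,0]]]'; python3 d.py 556.7 381.4 108.7 97 7 10
```

```text
clock: 11.2
eef_pos: [556.6, 381.3, 109.2]
tool_rot: [3.141, -0.175, 1.695]
force: [-0.7, -0.2, -1.2]
width: 27.4
clock: 11.28
eef_pos: [556.6, 381.5, 108.0]
tool_rot: [3.141, -0.175, 1.695]
force: [0.8, 0.3, -2.2]
width: 27.2
clock: 11.37
eef_pos: [556.8, 381.6, 107.9]
tool_rot: [3.141, -0.175, 1.695]
force: [-3.6, -4.4, 12.7]
width: 27.5
t11.4 pos [556.8 381.6 107.9] F [-3.6 -4.4 12.7] w27.5 shift [-0.002 -0.003 -0.026] after turn [-0.002 -0.003 -0.026] rot [ 0.002 -0.009  0.016]
```

Contact, at the expected height. I'll release and retreat along the tool axis.

```bash
python3 -m crank '[[[0,0,0,0,0,0],[0,0,0,0,0,0],[0,0,0,0,0,0],[0,0,0,0,0,0],[0,0,0,0,0,0],[0,0,0,0,0,0]]]' -1; python3 -m crank '[[[0,0,-0.5,0,0,0],[0,0,-1,0,0,0],[0,0,-1,0,0,0],[-0.9,0,-0.6,0,-0.4,0.4],[-0.9,0,0,0,-0.4,0.4],[-0.9,0,0,0,-0.4,0.4],[-0.9,0,0,0,-0.4,0.4],[-0.9,0,0,0,0,0.4],[0,0,0,0,0,0]]]'; python3 d.py 606.8 47.3 160 84.9
python3 - <<'E'
from h import *
p=ctrl.get_image("scene");c=np.ascontiguousarray(p["color"])[170:310,400:560,::-1];cv2.imwrite("pics/pl2.png",cv2.resize(c,(640,560),interpolation=cv2.INTER_CUBIC))
E
```

```text
clock: 11.87
eef_pos: [558.9, 382.6, 110.7]
tool_rot: [3.136, -0.178, 1.695]
force: [0.1, -1.4, 0.3]
width: 85.5
clock: 12.62
eef_pos: [565.2, 228.5, 193.8]
tool_rot: [-3.132, -0.003, 1.48]
force: [-0.3, -0.9, 0.2]
width: 85.3
t12.6 pos [565.2 228.5 193.8] F [-0.3 -0.9  0.2] w85.3 shift [-5.891  1.941  1.092] after turn [-5.892  1.917  1.128] rot [-0.094 -0.028 -0.021]
```

View pics/pl2.png

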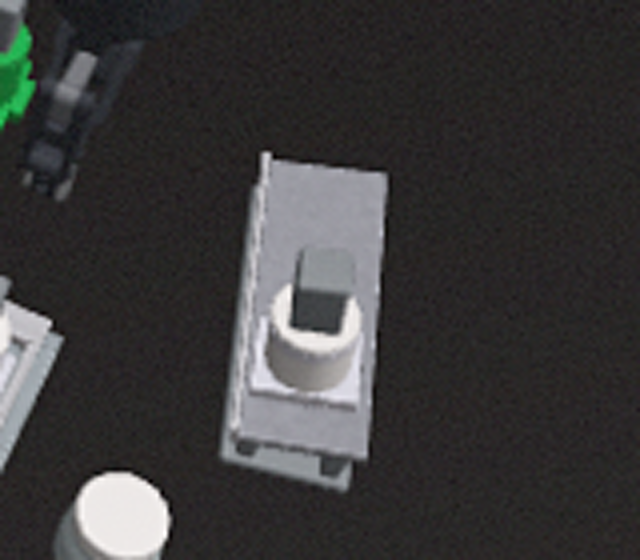

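The trap stands flat on the deck between the lip (column 245) and the high edge (372). Next is trap 4.

```bash
python3 -m crank '[[[-0.98,0.32,0.05,-0.03,0,0],[-0.98,0.32,0.05,-0.03,0,0],[-0.98,0.32,0.05,0,0,0],[-0.98,0.32,0.05,0,0,0],[-0.98,0.32,0.2,0,0,0],[-0.9,0.3,0.3,0,0,0],[0,0,0,0,0,0]]]'; python3 d.py 606.8 47.3 78 84.9
```

```text
clock: 13.25
eef_pos: [610.2, 58.9, 169.5]
tool_rot: [-3.14, -0.015, 1.501]
force: [-0.4, -1.1, -0.5]
width: 85.3
t13.2 pos [610.2  58.9 169.5] F [-0.4 -1.1 -0.5] w85.3 shift [-0.44  -0.082  3.043] after turn [-0.395 -0.078  3.049] rot [-0.012 -0.146  0.179]
```

```bash
python3 -m crank '[[[-0.4,-0.08,0.3,0,-0.14,0.15],[0,0,0.9,0,0,0],[0,0,0.8,0,0,0],[0,0,0.6,0,0,0],[0,0,0.3,0,0,0]]]'; python3 d.py 606.8 47.3 78 84.9
```

```text
clock: 13.67
eef_pos: [609.4, 47.4, 80.0]
tool_rot: [3.136, -0.001, 1.482]
force: [-0.7, -0.0, 0.1]
width: 85.4
t13.7 pos [609.4  47.4  80. ] F [-0.7 -0.   0.1] w85.4 shift [-0.009 -0.086  0.066] after turn [-0.009 -0.085  0.066] rot [ 0.052 -0.01   0.006]
```

```bash
python3 -m crank '[[[0,-0.08,0.06,0.05,0,0],[0,-0.01,0.01,0,0,0],[0,-0.01,0.01,0,0,0],[0,-0.01,0.01,0,0,0],[0,0,0.01,0,0,0],[0,0,0.01,0,0,0],[0,0,0.01,0,0,0],[0,0,0.01,0,0,0]]]' 1 ; python3 d.py 606.8 47.3 80 84.9;python3 -m crank '[[[0,0,-0.08,0,0,0]]]';python3 -m crank '[[[0,0,-0.06,0,0,0]]]'
```

```text
clock: 14.33
eef_pos: [605.7, 50.9, 76.4]
tool_rot: [3.141, -0.002, 1.486]
force: [0.1, 0.4, -2.6]
width: 27.3
t14.3 pos [605.7  50.9  76.4] F [ 0.1  0.4 -2.6] w27.3 shift [-0.117  0.048 -0.121] after turn [-0.117  0.049 -0.121] rot [ 0.002 -0.016  0.045]
clock: 14.42
eef_pos: [605.3, 50.9, 78.2]
tool_rot: [-3.141, -0.001, 1.486]
force: [1.9, -0.2, -12.6]
width: 27.1
clock: 14.5
eef_pos: [605.3, 50.9, 79.3]
tool_rot: [-3.141, -0.001, 1.486]
force: [4.1, -1.3, -13.5]
width: 27.3
```

```bash
python3 -m crank '[[[0,0,-0.06,0,0,0]]]';python3 -m crank '[[[0,0,-0.05,0,0,0]]]'; python3 col.py scene top
```

```text
clock: 14.58
eef_pos: [605.3, 50.9, 80.4]
tool_rot: [-3.141, -0.001, 1.486]
force: [3.9, 0.8, -13.6]
width: 27.5
clock: 14.67
eef_pos: [605.3, 50.9, 81.1]
tool_rot: [-3.141, -0.001, 1.487]
force: [5.1, -0.2, -14.7]
width: 27.5
scene [(34.3, 124), (33.7, 127), (34.7, 120), (38.3, 136), (34.9, 164), (39.7, 147)]
top [(35.0, 143), (35.2, 142), (35.1, 143), (39.5, 24), None, (39.9, 83)]
```

```bash
python3 -m crank '[[[0,0,-0.05,0,0,0]]]'; python3 col.py scene scene; python3 d.py 605 50.9 75 84.9
```

```text
clock: 14.85
eef_pos: [605.3, 50.9, 82.2]
tool_rot: [-3.141, -0.0, 1.487]
force: [4.0, -0.7, -16.0]
width: 27.4
scene [(34.5, 123), (34.0, 120), (34.4, 116), (39.4, 139), (35.0, 159), (39.8, 149)]
scene [(34.1, 118), (34.8, 113), (34.4, 117), (39.2, 143), (35.0, 169), (39.6, 151)]
t14.9 pos [605.3  50.9  82.5] F [  4.5  -0.4 -15. ] w27.4 shift [-0.001 -0.01   0.251] after turn [-0.001 -0.01   0.25 ] rot [-0.01  -0.005  0.045]
```

Trap 4 is held: rise about 4.8 mm, about 15.3 N. Lowering.

```bash
python3 -m crank '[[[0,0,0.12,0,0,0],[0,0,0.1,0,0,0],[0,0,0.06,0,0,0],[0,0,0.05,0,0,0]]]';  python3 -m crank '[[[0,0,0.05,0,0,0]]]';  python3 -m crank '[[[0,0,0.05,0,0,0]]]'
```

```text
clock: 15.28
eef_pos: [605.2, 50.8, 75.4]
tool_rot: [-3.141, -0.002, 1.486]
force: [0.8, -0.1, 5.6]
width: 27.4
clock: 15.37
eef_pos: [605.3, 50.7, 75.3]
tool_rot: [-3.141, -0.002, 1.486]
force: [-2.4, -0.5, 13.3]
width: 27.3
clock: 15.45
eef_pos: [605.2, 50.7, 75.4]
tool_rot: [-3.141, -0.003, 1.486]
force: [-2.3, -0.4, 8.2]
width: 27.1
```

```bash
python3 -m crank '[[[0,0,0.01,0,0,0],[0,0,0.01,0,0,0],[0,0,0.01,0,0,0],[0,0,0,0,0,0],[0,0,0,0,0,0]]]' -1;  python3 -m crank '[[[0,0,-0.7,0,0,0],[0,0,-1,0,0,0],[0,0,-0.4,0,0,0],[-0.9,0,0,0,0,0],[-0.9,0,0,0,0,0],[-0.9,0,0,0,0,0],[0,0,0,0,0,0]]]'; python3 d.py 599.5 -32.4 78 84.9
```

```text
clock: 15.87
eef_pos: [607.0, 50.5, 77.1]
tool_rot: [3.138, -0.004, 1.486]
force: [-0.2, 0.4, 0.2]
width: 84.6
clock: 16.45
eef_pos: [600.2, -30.2, 141.8]
tool_rot: [3.138, -0.004, 1.492]
force: [-0.7, -1.1, -0.7]
width: 85.3
t16.4 pos [600.2 -30.2 141.8] F [-0.7 -1.1 -0.7] w85.3 shift [-0.083 -0.025  2.127] after turn [-0.075 -0.016  2.127] rot [ 0.036 -0.039  0.102]
```

```bash
python3 -m crank '[[[-0.08,-0.02,0.7,0.03,-0.04,0.1],[0,-0.02,0.8,0,0,0],[0,0,0.4,0,0,0],[0,0,0.2,0,0,0]]]'; python3 d.py 599.5 -32.4 78 84.9;python3 -m crank '[[[0,0,0,0,0,0],[0,-0.01,0.01,0,0,0],[0,-0.01,0.01,0,0,0],[0,-0.01,0.01,0,0,0],[0,0,0.01,0,0,0],[0,0,0.01,0,0,0],[0,0,0.01,0,0,0],[0,0,0.01,0,0,0]]]' 1 ;python3 d.py 599.5 -32.4 78 84.9
```

```text
clock: 16.78
eef_pos: [601.6, -36.5, 79.7]
tool_rot: [3.133, 0.001, 1.475]
force: [-0.6, 0.8, 0.9]
width: 85.7
t16.8 pos [601.6 -36.5  79.7] F [-0.6  0.8  0.9] w85.7 shift [ 0.13  -0.083  0.054] after turn [ 0.13  -0.082  0.055] rot [ 0.078  0.011 -0.062]
clock: 17.45
eef_pos: [600.7, -35.4, 78.4]
tool_rot: [3.134, 0.001, 1.476]
force: [-0.6, -0.1, 0.9]
width: 27.5
t17.4 pos [600.7 -35.4  78.4] F [-0.6 -0.1  0.9] w27.5 shift [ 0.097 -0.049  0.014] after turn [ 0.097 -0.049  0.014] rot [ 0.076  0.008 -0.051]
```

```bash
python3 -m crank '[[[0,0,-0.08,0,0,0]]]';python3 -m crank '[[[0,0,-0.06,0,0,0]]]';python3 -m crank '[[[0,0,-0.06,0,0,0]]]'
```

```text
clock: 17.53
eef_pos: [600.2, -35.4, 80.5]
tool_rot: [3.135, 0.001, 1.477]
force: [-0.3, -0.2, -2.5]
width: 27.3
clock: 17.62
eef_pos: [600.1, -35.2, 81.8]
tool_rot: [3.135, 0.001, 1.477]
force: [2.3, -1.5, -12.6]
width: 27.6
clock: 17.7
eef_pos: [600.1, -35.3, 82.8]
tool_rot: [3.135, 0.001, 1.477]
force: [3.0, 0.0, -13.1]
width: 27.5
```

```bash
python3 -m crank '[[[0,0,-0.07,0,0,0]]]';python3 -m crank '[[[0,0,-0.06,0,0,0]]]'; python3 col.py scene scene
```

```text
clock: 17.78
eef_pos: [600.2, -35.3, 84.1]
tool_rot: [3.135, 0.002, 1.477]
force: [3.2, -1.3, -13.6]
width: 27.2
clock: 17.87
eef_pos: [600.2, -35.2, 85.2]
tool_rot: [3.135, 0.002, 1.477]
force: [3.3, -0.7, -15.6]
width: 27.2
scene [(34.5, 127), (34.0, 101), (38.7, 149), (39.3, 138), (34.9, 165), (39.6, 150)]
scene [(34.2, 119), (33.3, 102), (38.6, 142), (39.2, 143), (35.1, 166), (39.8, 147)]
```

```bash
python3 -m crank '[[[0,0,-0.04,0,0,0]]]'; python3 col.py scene scene;python3 d.py 599.5 -32.4 78 84.9
```

```text
clock: 18.05
eef_pos: [600.2, -35.2, 86.1]
tool_rot: [3.135, 0.002, 1.477]
force: [2.7, -0.6, -15.9]
width: 27.3
scene [(34.3, 114), (33.7, 102), (39.4, 143), (39.6, 142), (35.0, 160), (39.7, 148)]
scene [(34.5, 115), (34.3, 103), (39.7, 148), (39.2, 146), (34.9, 167), (39.1, 157)]
t18.1 pos [600.1 -35.2  86.4] F [  2.8  -0.9 -15.7] w27.5 shift [ 0.093 -0.032  0.279] after turn [ 0.092 -0.03   0.28 ] rot [ 0.061  0.02  -0.048]
```

Trap 3 is held: about 5 mm at 15.7 N. Lowering.

```bash
python3 -m crank '[[[0,0,0.12,0,0,0],[0,0,0.1,0,0,0],[0,0,0.07,0,0,0],[0,0,0.06,0,0,0]]]';  python3 -m crank '[[[0,0,0.05,0,0,0]]]';  python3 -m crank '[[[0,0,0.05,0,0,0]]]'
```

```text
clock: 18.48
eef_pos: [600.2, -35.2, 78.7]
tool_rot: [3.135, 0.001, 1.477]
force: [-0.6, 0.5, -3.3]
width: 27.1
clock: 18.57
eef_pos: [600.2, -35.2, 78.4]
tool_rot: [3.135, 0.0, 1.477]
force: [-4.5, -0.2, 13.3]
width: 27.2
clock: 18.65
eef_pos: [600.2, -35.2, 78.4]
tool_rot: [3.134, -0.001, 1.477]
force: [-3.5, -0.1, 9.3]
width: 27.4
```

Home. Next is trap 2 at about (592.2,-112.1).

```bash
python3 -m crank '[[[0,0,0.01,0,0,0],[0,0,0.01,0,0,0],[0,0,0.01,0,0,0],[0,0,0,0,0,0],[0,0,0,0,0,0]]]' -1;  python3 -m crank '[[[0,0,-0.7,0,0,0],[0,0,-1,0.05,0,-0.05],[0,0,-0.4,0,0,0],[-0.9,0,0,0,0,0],[-0.9,0,0,0,0,0],[-0.75,0,0,0,0,0],[0,0,0,0,0,0]]]'; python3 d.py 592.2 -112.1 78 84.9
```

```text
clock: 19.07
eef_pos: [602.0, -35.6, 80.1]
tool_rot: [3.13, -0.001, 1.476]
force: [0.3, -1.0, -0.9]
width: 84.8
clock: 19.65
eef_pos: [595.3, -111.6, 145.3]
tool_rot: [3.135, -0.001, 1.488]
force: [-0.6, -1.1, -1.0]
width: 85.5
t19.6 pos [ 595.3 -111.6  145.3] F [-0.6 -1.1 -1. ] w85.5 shift [-0.028 -0.116  2.244] after turn [-0.026 -0.101  2.244] rot [ 0.06  -0.013  0.062]
```

```bash
python3 -m crank '[[[0.05,-0.1,0.8,0.06,-0.02,0.05],[0,-0.02,0.8,0,0,0],[0.05,0,0.4,0,0,0],[0,0,0.22,0,0,0]]]'; python3 d.py 592.2 -112.1 78 84.9;python3 -m crank '[[[0,-0.03,0,0,0,0],[0,-0.01,0.01,0,0,0],[0,-0.01,0.01,0,0,0],[0,-0.01,0.01,0,0,0],[0,0,0.01,0,0,0],[0,0,0.01,0,0,0],[0,0,0.01,0,0,0],[0,0,0.01,0,0,0]]]' 1 ;python3 d.py 592.2 -112.1 78 84.9; python3 -m crank '[[[0,0,-0.08,0,0,0]]]';python3 -m crank '[[[0,0,-0.06,0,0,0]]]'
```

```text
clock: 19.98
eef_pos: [594.8, -111.2, 79.4]
tool_rot: [3.134, 0.002, 1.478]
force: [0.3, -0.0, -0.4]
width: 85.6
t20.0 pos [ 594.8 -111.2   79.4] F [ 0.3 -0.  -0.4] w85.6 shift [-0.039 -0.085  0.047] after turn [-0.039 -0.085  0.048] rot [ 0.073  0.018 -0.041]
clock: 20.65
eef_pos: [593.5, -109.7, 78.3]
tool_rot: [3.133, 0.001, 1.479]
force: [-0.3, -1.0, 0.9]
width: 27.8
t20.6 pos [ 593.5 -109.7   78.3] F [-0.3 -1.   0.9] w27.8 shift [-0.083 -0.036  0.01 ] after turn [-0.083 -0.037  0.01 ] rot [ 0.079  0.014 -0.028]
clock: 20.73
eef_pos: [593.1, -109.6, 80.4]
tool_rot: [3.134, 0.001, 1.479]
force: [0.2, 0.0, -7.4]
width: 27.3
clock: 20.82
eef_pos: [593.0, -109.6, 81.6]
tool_rot: [3.134, 0.002, 1.479]
force: [4.3, -1.0, -13.0]
width: 27.4
```

```bash
python3 -m crank '[[[0,0,-0.07,0,0,0]]]';python3 -m crank '[[[0,0,-0.06,0,0,0]]]';python3 -m crank '[[[0,0,-0.04,0,0,0]]]'; python3 col.py scene scene
```

```text
clock: 20.9
eef_pos: [593.0, -109.5, 82.9]
tool_rot: [3.135, 0.002, 1.479]
force: [3.1, -1.4, -13.3]
width: 27.6
clock: 20.98
eef_pos: [593.0, -109.5, 83.9]
tool_rot: [3.135, 0.002, 1.479]
force: [4.0, -1.1, -14.2]
width: 27.2
clock: 21.07
eef_pos: [593.0, -109.5, 84.4]
tool_rot: [3.135, 0.002, 1.479]
force: [4.5, -1.3, -14.8]
width: 27.5
scene [(32.8, 100), (38.4, 133), (39.6, 143), (39.3, 139), (35.2, 156), (39.7, 148)]
scene [(34.1, 95), (38.2, 146), (39.9, 145), (38.8, 145), (34.8, 165), (39.5, 146)]
```

```bash
python3 -m crank '[[[0,0,-0.05,0,0,0]]]'; python3 col.py scene scene;python3 d.py 592.2 -112.1 78 84.9
```

```text
clock: 21.25
eef_pos: [593.1, -109.5, 85.5]
tool_rot: [3.135, 0.003, 1.479]
force: [4.9, -0.7, -17.2]
width: 27.3
scene [(34.2, 94), (39.1, 146), (39.9, 142), (39.5, 135), (35.0, 154), (39.6, 147)]
scene [(34.0, 93), (38.8, 144), (39.7, 147), (39.5, 143), (34.9, 172), (39.4, 144)]
t21.4 pos [ 593.  -109.5   85.8] F [  4.5  -0.6 -15.3] w27.6 shift [-0.088 -0.022  0.261] after turn [-0.089 -0.02   0.261] rot [ 0.061  0.023 -0.025]
```

Trap 2 is held: about 4.9 mm at 15.3 N. Lowering.

```bash
python3 -m crank '[[[0,0,0.12,0,0,0],[0,0,0.1,0,0,0],[0,0,0.06,0,0,0],[0,0,0.05,0,0,0]]]';  python3 -m crank '[[[0,0,0.05,0,0,0]]]';  python3 -m crank '[[[0,0,0.05,0,0,0]]]'
```

```text
clock: 21.68
eef_pos: [592.6, -109.5, 78.7]
tool_rot: [3.135, 0.001, 1.479]
force: [-0.1, 0.1, -2.4]
width: 27.0
clock: 21.77
eef_pos: [592.8, -109.5, 78.2]
tool_rot: [3.135, 0.001, 1.479]
force: [-2.6, 0.3, 11.6]
width: 27.5
clock: 21.85
eef_pos: [592.8, -109.5, 78.2]
tool_rot: [3.135, 0.0, 1.479]
force: [-4.0, 0.9, 11.2]
width: 27.1
```

```bash
python3 -m crank '[[[0,0,0.01,0,0,0],[0,0,0.01,0,0,0],[0,0,0.01,0,0,0],[0,0,0,0,0,0],[0,0,0,0,0,0]]]' -1;  python3 -m crank '[[[0,0,-0.7,0,0,0],[0,0,-1,0.05,0,-0.05],[0,0,-0.4,0,0,0],[-0.9,0,0,0,0,0],[-0.9,0,0,0,0,0],[-0.8,0,0,0,0,0],[0,0,0,0,0,0]]]'; python3 d.py 584.9 -191 78 84.9
```

```text
clock: 22.27
eef_pos: [594.6, -110.2, 79.9]
tool_rot: [3.13, 0.0, 1.478]
force: [-1.1, -0.3, -0.1]
width: 84.3
clock: 22.85
eef_pos: [588.0, -187.6, 145.3]
tool_rot: [3.135, 0.0, 1.491]
force: [-0.4, -1.3, -0.4]
width: 85.3
t22.9 pos [ 588.  -187.6  145.3] F [-0.4 -1.3 -0.4] w85.3 shift [-0.121 -0.107  2.242] after turn [-0.122 -0.092  2.242] rot [0.059 0.    0.085]
```

```bash
python3 -m crank '[[[-0.07,-0.1,0.8,0.06,0,0.06],[0,-0.02,0.8,0,0,0],[0,0,0.4,0,0,0],[0,0,0.22,0,0,0]]]'; python3 d.py 584.9 -191 78 84.9;python3 -m crank '[[[0,-0.03,0,0,0,0],[0,-0.01,0.01,0,0,0],[0,-0.01,0.01,0,0,0],[0,-0.01,0.01,0,0,0],[0,0,0.01,0,0,0],[0,0,0.01,0,0,0],[0,0,0.01,0,0,0],[0,0,0.01,0,0,0]]]' 1 ;python3 d.py 584.9 -191 78 84.9; python3 -m crank '[[[0,0,-0.08,0,0,0]]]';python3 -m crank '[[[0,0,-0.06,0,0,0]]]'
```

```text
clock: 23.18
eef_pos: [586.7, -193.1, 79.4]
tool_rot: [3.134, 0.002, 1.479]
force: [-0.2, -0.3, -0.5]
width: 85.7
t23.2 pos [ 586.7 -193.1   79.4] F [-0.2 -0.3 -0.5] w85.7 shift [ 0.064 -0.067  0.046] after turn [ 0.064 -0.067  0.047] rot [ 0.069  0.021 -0.022]
clock: 23.85
eef_pos: [585.6, -190.8, 78.4]
tool_rot: [3.134, 0.001, 1.482]
force: [0.2, 0.1, 0.9]
width: 27.5
t23.9 pos [ 585.6 -190.8   78.4] F [0.2 0.1 0.9] w27.5 shift [-0.009 -0.023  0.014] after turn [-0.009 -0.023  0.014] rot [0.072 0.012 0.005]
clock: 23.93
eef_pos: [585.2, -190.6, 80.5]
tool_rot: [3.135, 0.001, 1.482]
force: [-1.2, -0.4, -2.7]
width: 27.4
clock: 24.02
eef_pos: [585.2, -190.5, 82.4]
tool_rot: [3.135, 0.001, 1.482]
force: [-0.3, 0.2, -2.1]
width: 27.3
```

```bash
python3 -m crank '[[[0,0,-0.05,0,0,0]]]';python3 -m crank '[[[0,0,-0.05,0,0,0]]]';python3 -m crank '[[[0,0,-0.06,0,0,0]]]'
```

```text
clock: 24.1
eef_pos: [585.0, -190.5, 84.0]
tool_rot: [3.135, 0.001, 1.482]
force: [1.0, 0.9, -2.6]
width: 27.4
clock: 24.18
eef_pos: [585.0, -190.4, 85.6]
tool_rot: [3.136, 0.001, 1.482]
force: [-0.2, 0.8, -2.7]
width: 27.3
clock: 24.27
eef_pos: [584.9, -190.4, 87.5]
tool_rot: [3.136, 0.001, 1.482]
force: [0.3, -0.5, -2.9]
width: 27.1
```

Trap 1 is worn. I'll lift it and re-measure the stand.

```bash
python3 -m crank '[[[0,0,-0.5,0,0,0],[0,0,-1,0,0,0],[0,0,-1,0,0,0],[0,0,-1,0,0,0],[0,0,-0.7,0,0,0],[0,0,0,0,0,0]]]';python3 stand.py -50 -2 68.4; python3 col.py scene top;  python3 d.py 614 128 200 84.9
```

```text
clock: 24.77
eef_pos: [582.4, -190.2, 217.3]
tool_rot: [3.141, 0.0, 1.481]
force: [0.8, -0.0, -1.9]
width: 27.1
scene [505.  387.4] [202.6  74. ] 6.81 z44.2 slope 8.6 up 94.1 1173
top [505.9 384. ] [200.   75.4] 6.78 z43.2 slope 8.8 up 94.7 1533
deck [505.2 387.7  42.5] yaw 6.796453237533569 TCP goal [457.2 368.  109.5] above60 [458.4 357.7 168.6] N [ 0.021 -0.172  0.985]
scene [(34.1, 153), (39.1, 150), (39.7, 154), (39.3, 139), (35.1, 163), (39.6, 155)]
top [(34.8, 123), (40.3, 141), (41.1, 139), (40.1, 145), (34.9, 142), (39.7, 143)]
t25.0 pos [ 578.8 -188.5  211.2] F [-0.8  0.3 -3.6] w27.5 shift [10.611  0.232  0.395] after turn [10.612  0.23   0.373] rot [-0.1   -0.022 -0.002]
```

View pics/last_scene.png

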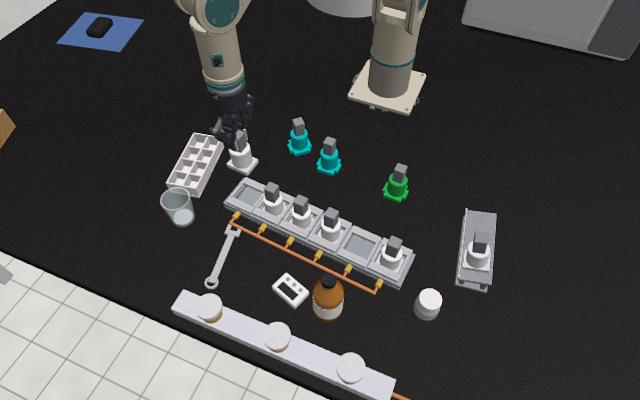

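The scene view shows pockets 1 and 5 empty, the worn trap in hand at (243,155), the first reject at (478,250), and the stand unmoved.

```bash
python3 d.py 458.4 358 215 97 7 0;python3 -m crank '[[[0.95,-0.28,-0.05,0,0,-0.1],[0.95,-0.28,-0.05,0,0,-0.1],[0.95,-0.28,-0.05,0,0,-0.1],[0.95,-0.28,-0.05,0,0,-0.1],[0.95,-0.27,-0.05,0,0,-0.1],[0.95,-0.26,-0.05,0,0,-0.1],[0.95,-0.25,-0.05,0,0,-0.1],[0.95,-0.24,-0.05,0,0,-0.1],[0.95,-0.23,-0.05,0,0,-0.1],[0.95,-0.22,-0.05,0,0,-0.1],[0.95,-0.21,-0.05,0,0,-0.1],[0.95,-0.2,-0.05,0,0,-0.1]]]'; python3 d.py 458.4 358 215 97 7 0
```

```text
t25.0 pos [ 578.8 -188.5  211.2] F [-0.8  0.3 -3.6] w27.5 shift [17.787 -5.622 -0.028] after turn [18.57  -1.765 -0.127] rot [-0.097 -0.032 -2.018]
clock: 25.97
eef_pos: [484.8, 160.8, 208.6]
tool_rot: [-3.092, 0.007, 1.597]
force: [0.3, 0.7, -2.5]
width: 27.4
t26.0 pos [484.8 160.8 208.6] F [ 0.3  0.7 -2.5] w27.4 shift [ 6.593 -0.723 -0.225] after turn [ 6.633 -0.073 -0.213] rot [-0.481  0.046 -0.922]
```

```bash
python3 -m crank '[[[0.95,-0.1,-0.05,-0.1,0,-0.1],[0.95,-0.1,-0.05,-0.1,0.2,-0.1],[0.95,-0.1,-0.05,-0.1,0.3,-0.1],[0.95,-0.1,0,-0.1,0.3,-0.15],[0.95,-0.05,0,0,0.3,-0.15],[0.95,0,0,0,0.3,-0.15],[0,0,0,0,0.3,-0.1],[0,0,0,0,0,0]]]'; python3 d.py 458.4 358 180 97 7 10
```

```text
clock: 26.63
eef_pos: [447.4, 347.0, 207.5]
tool_rot: [-3.119, -0.177, 1.7]
force: [0.2, -2.0, -2.3]
width: 27.5
t26.6 pos [447.4 347.  207.5] F [ 0.2 -2.  -2.3] w27.5 shift [0.152 0.433 0.949] after turn [0.157 0.409 0.959] rot [-0.232 -0.019  0.069]
```

```bash
python3 -m crank '[[[0.1,0.2,0.4,-0.12,0,0.04],[0.05,0.2,0.4,-0.1,0,0.03],[0,0,0.1,0,0,0],[0,0,0,0,0,0]]]'; python3 d.py 457.7 363.7 134 96.8 6.8 10; python3 stand.py -50 -2 68.4 | grep -v wood
```

```text
clock: 26.97
eef_pos: [455.7, 357.2, 177.0]
tool_rot: [-3.134, -0.173, 1.69]
force: [-0.3, 0.8, -2.7]
width: 27.5
t27.0 pos [455.7 357.2 177. ] F [-0.3  0.8 -2.7] w27.5 shift [-0.042  0.102  1.449] after turn [-0.044  0.092  1.449] rot [-0.069  0.013  0.008]
scene [506.3 387.6] [200.2  73.6] 6.69 z43.9 slope 8.9 up 94.8 1023
top [505.9 384. ] [200.   75.4] 6.84 z43.1 slope 8.3 up 94.4 1078
deck [505.9 387.8  42.5] yaw 6.7657790184021 TCP goal [457.8 368.1 109.5] above60 [459.1 357.8 168.6] N [ 0.02  -0.172  0.985]
```

```bash
python3 -m crank '[[[-0.04,0.08,0.6,-0.06,0,0],[0,0,0.5,0,0,0],[0,0,0.2,0,0,0],[0,0,0,0,0,0]]]'; python3 d.py 457.8 368.1 109.5 96.8 6.8 10
```

```text
clock: 27.4
eef_pos: [459.7, 362.8, 140.8]
tool_rot: [3.137, -0.175, 1.689]
force: [-0.1, 0.2, -2.5]
width: 27.3
t27.4 pos [459.7 362.8 140.8] F [-0.1  0.2 -2.5] w27.3 shift [-0.002 -0.046  1.06 ] after turn [-0.002 -0.041  1.06 ] rot [ 0.043 -0.006 -0.004]
```

```bash
python3 -m crank '[[[0,-0.04,0.5,0.03,0,0],[0,0,0.35,0,0,0],[0,0,0.05,0,0,0]]]'; python3 d.py 457.8 368.1 109.5 96.8 6.8 10
```

```text
clock: 27.65
eef_pos: [459.8, 367.6, 116.0]
tool_rot: [3.137, -0.177, 1.688]
force: [0.7, 0.5, -3.0]
width: 27.6
t27.6 pos [459.8 367.6 116. ] F [ 0.7  0.5 -3. ] w27.6 shift [-0.015 -0.064  0.218] after turn [-0.015 -0.063  0.218] rot [ 0.048 -0.021 -0.011]
```

```bash
python3 -m crank '[[[-0.02,-0.06,0.1,0.05,-0.02,0],[0,0,0.05,0,0,0]]]'; python3 -m crank '[[[0,0,0.04,0,0,0]]]';python3 -m crank '[[[0,0,0.04,0,0,0]]]'; python3 d.py 457.8 368.1 109.5 96.8 6.8 10
```

```text
clock: 27.82
eef_pos: [458.3, 367.6, 112.0]
tool_rot: [-3.141, -0.175, 1.688]
force: [-0.0, -0.3, -1.9]
width: 27.3
clock: 27.9
eef_pos: [458.6, 367.9, 111.2]
tool_rot: [3.141, -0.175, 1.688]
force: [0.8, 0.3, -2.8]
width: 27.2
clock: 27.98
eef_pos: [458.9, 368.2, 110.4]
tool_rot: [3.14, -0.175, 1.688]
force: [-0.2, 0.3, -2.7]
width: 27.5
t28.0 pos [458.9 368.2 110.4] F [-0.2  0.3 -2.7] w27.5 shift [-0.005 -0.036  0.03 ] after turn [-0.005 -0.036  0.03 ] rot [ 0.013 -0.008 -0.013]
```

```bash
python3 -m crank '[[[0,-0.02,0.04,0,0,0]]]'; python3 -m crank '[[[0,0,0.04,0,0,0]]]'; python3 -m crank '[[[0,0,0.03,0,0,0]]]'
```

```text
clock: 28.07
eef_pos: [458.7, 368.5, 109.6]
tool_rot: [3.139, -0.176, 1.688]
force: [-1.1, -1.3, 5.3]
width: 27.5
clock: 28.15
eef_pos: [458.7, 368.6, 109.6]
tool_rot: [3.139, -0.176, 1.688]
force: [-5.0, -4.7, 15.4]
width: 27.7
clock: 28.23
eef_pos: [458.7, 368.6, 109.7]
tool_rot: [3.139, -0.177, 1.688]
force: [-0.5, -2.5, 1.9]
width: 27.1
```

```bash
python3 -m crank '[[[0,0,0,0,0,0],[0,0,0,0,0,0],[0,0,0,0,0,0],[0,0,0,0,0,0],[0,0,0,0,0,0],[0,0,0,0,0,0]]]' -1; python3 -m crank '[[[0,0,-0.5,0,0,0],[0,0,-1,0,0,0],[0,0,-1,0,0,0],[-0.9,0,-0.8,0,-0.4,0],[-0.9,0,-0.3,0,-0.4,0],[-0.9,0,-0.2,0,-0.4,0],[-0.9,0,0,0,-0.4,0],[-0.9,0,0,0,0,0],[-0.9,0,0,0,0,0],[-0.9,0,0,0,0,0],[0,0,0,0,0,0]]]'; python3 col.py scene top
python3 - <<'E'
from h import *
for n in["scene","top"]:
    p=ctrl.get_image(n);W=world(p)
    if n=="scene":
        c=np.ascontiguousarray(p["color"])[170:310,400:560,::-1];a=cv2.resize(c,(640,560),interpolation=cv2.INTER_CUBIC);cv2.imwrite("pics/fin1.png",a)
    save(p,"fin_"+n)
    m=((W[...,2]>108)&(W[...,2]<124)&(W[...,0]>520)&(W[...,0]<680)&(abs(W[...,1])<300)).astype(np.uint8)
    k,L,st,_=cv2.connectedComponentsWithStats(m)
    print(n,[np.round(np.median(W[L==i],0),1).tolist() for i in range(1,k) if st[i,4]>20])
E
```

```text
clock: 28.73
eef_pos: [460.5, 370.2, 111.7]
tool_rot: [3.134, -0.18, 1.689]
force: [-0.7, 0.6, -0.6]
width: 85.7
clock: 29.65
eef_pos: [484.9, 158.2, 215.8]
tool_rot: [3.133, -0.005, 1.694]
force: [0.6, -0.3, -0.7]
width: 85.2
scene [(34.5, 150), (39.1, 151), (39.8, 158), (39.4, 145), (35.0, 157), (39.5, 144)]
top [(35.2, 143), (40.7, 140), (40.7, 138), (40.6, 145), (35.0, 140), (39.7, 131)]
scene [[593.1, -109.9, 115.4], [600.8, -29.5, 115.1], [606.9, 50.9, 115.7], [622.9, 207.3, 115.4]]
top [[621.4, 202.1, 115.3], [604.6, 45.5, 115.7], [599.0, -34.9, 115.4], [591.5, -114.0, 115.7]]
```

View pics/fin1.png

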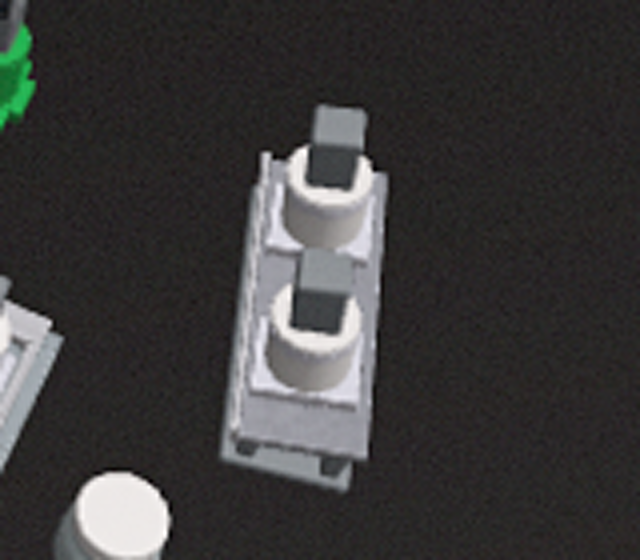

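View pics/fin_top.png

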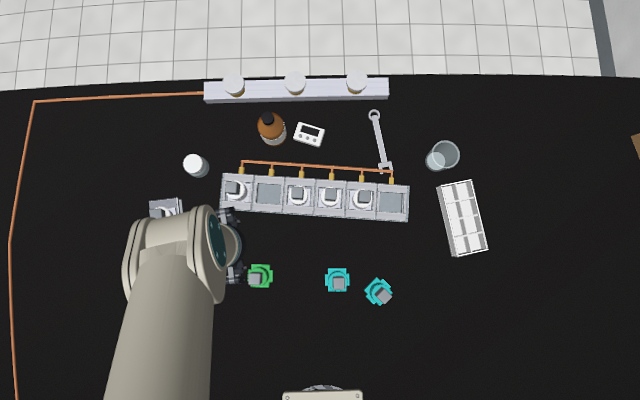

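Both rejects stand flat on the deck, at (325,200) and (310,340) in the crop. In the top view, pockets 1 and 5 are empty and the arm is clear of everything. The four sound traps' tops are back at 115 mm, as at the start.

```bash
python3 -c "
from cell import ctrl
print(ctrl.finish_job())"
```

```text
the job is handed in; nothing more can be done
None
```

I pull-tested all six traps: four are held, and the two worn ones now stand on the reject stand. I handed the job in at about 30 s on the robot clock.

| Pocket | Result | Collar rise (scene camera) | Force at the hand |
|---|---|---|---|
| 2 | held | about 4.9 mm | about 15 N (one reading of 17.2 N) |
| 3 | held | about 5.1 mm | about 15.8 N |
| 4 | held | about 4.8 mm | about 15.5 N |
| 6 | held | about 4.7 mm | about 15 N |
| 1 | worn, lifted out | collar did not move | 2–3 N (trap weight only) |
| 5 | worn, lifted out | collar did not move | about 2 N (trap weight only) |

- **Held traps:** I lowered each one until it touched the pocket floor and released it. Their tops read 115–116 mm at the end, the same as at the start.
- **Worn traps:** both stand foot-flat on the sloped deck at about x = +50 and −50 mm, just off the lip. Pockets 1 and 5 are empty.
- **Final checks:** the last pictures show the stand where it was and nothing else disturbed.
- **Disagreements:** the overhead camera read the raised collars of traps 2 to 4 up to about 1 mm higher than the scene camera, so rises of roughly 5.5 mm. The overhead and scene cameras also differed by 2–4 mm in position, so I used their average. In the last overhead picture the arm hides most of the stand, so the final check of the rejects rests on the scene camera.

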